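# Stack the coil tray on the core tray, turned and locked on its lugs

## Task

Stack the light parts tray (three copper coils) on top of the heavy one (two brass-banded steel cores and a coil): turn it end for end so that its foot stands on the heavy tray's rim lugs instead of nesting, set it down a little short of the keeper (toe just clear of the overhang), and let go. Then push it endwise until its toe is fully home under the keeper against the stop. Leave the heavy tray where it stands (a nudge of a centimetre or two does not matter), and do not disturb the other things on the bench.

Things in the scene. Friction and masses are not known exactly. Their poses are not given: they have to be found in the camera images.
- lower: the heavy grey stack-nest tray, 1.8 kg, with two dark steel cores in brass bands in it (below 33 mm), on the bench, front towards the robot. Origin: centre of its foot; x from front to back, z up. 180 long (x), 62 wide over the rim band (y), rim 60 mm up. Front: low scooped wall, corners 50 mm high. Back: full wall with the keeper on its rim, up to 67 mm. A tray put in the same way round nests, only 35 mm up.
- lower_lug (a point): top of one of the heavy tray's four rim lugs, which stick into its mouth from the long sides at x = -54 and +14 mm (14 mm long), tops 56 mm above its foot. The foot of a tray turned end for end stands on them, 56 mm above the heavy tray's foot, with 4 mm of play sideways, and slides along them.
- lower_keeper (a point): stop under the keeper at the heavy tray's back: 84 mm behind its centre, 56 mm above its foot. The other tray's toe tip ends here when home (centres then in line). The keeper overhangs it, 32 mm wide, reaching 12 mm from the stop towards the centre, underside 63 mm above the foot; a toe on the lugs passes under with 3 mm to spare. Axes as the heavy tray.
- upper_mid (a point): centre of the light tray, half-way up (30 mm above its foot); 0.3 to 0.6 kg with three copper coils fixed in it, same shape as the heavy one, starts facing roughly the same way. x from its front to its back, z up. Grip it across its 62 mm width on the vertical rim band, 46 to 60 mm above the foot. Foot 136 long without toe, 45 mm wide.
- upper_toe (a point): tip of the light tray's toe, at foot level, 84 mm in front of (own -x) its centre. The toe is a flat tongue 24 mm wide, 4 mm thick, sticking 16 mm out of the foot's front end.
- upper_back (a point): middle of the outer face of the light tray's back wall: 90 mm behind (own +x) its centre, 53 mm above its foot; the flat vertical face here, 46 to 67 mm above the foot, is where to push it home (it slides at 1 to 3 N; the heavy tray itself starts to slip at about 10 N).
- upper: the light tray as a body, origin at the centre of its foot; axes as upper_mid.
- driver: bystander: screwdriver, 160 mm long, lying on the bench. Origin at its underside (lying tool: on the bench below its axis).
- spool: bystander: solder spool, 52 mm across, 36 mm high, upright. Origin at the centre of its underside.
- meter: bystander: yellow pocket meter, 75 x 130 x 34 mm, lying flat. Origin at the centre of its underside.
- stick: bystander: black joystick on a 90 x 90 x 35 mm box, about 105 mm high in all. Origin at the centre of its underside.
- sink: bystander: finned aluminium heat sink, 30 x 30 x 23 mm. Origin at the centre of its underside.
- flux: bystander: jar, 44 mm across, 75 mm high. Origin at the centre of its underside.

How it is judged:
By the outcome, as a careful person would: the job done as asked, in the order asked, and still so for the second after the job is handed in, with the robot touching nothing.
It also fails if it takes over 58 s, if anything falls off the work surface, if the arm or the gripper's body presses on something with over 40 N, if the wrist force passes 120 N, or if a joint passes its speed limit or range.

## Robot

A 7-joint arm with a two-finger parallel gripper is mounted at the origin on the work surface. World frame = base frame: x ahead of the robot, y to its left, z up, the work surface at z = 0. Lengths are in m, angles in rad, forces in N, time in s.
With the tool pointing down it reaches from about 0.425 to 0.925 m from the base axis. Payload 6.8 kg.
Tool frame: the origin (TCP) lies at the very end of the fingers, on their centre line; the grasp point (between the pads) lies 19 mm behind it; z points along the fingers, y is the line along which they close (so a half turn about z gives the same grasp; the last joint's range is limited). The gripper opens to 85 mm and grips with 20 to 120 N. Pads are 22 mm wide; open, the fingers measure 114 mm over their backs; the gripper's body (76 mm by 85 mm) begins 54 mm behind the grasp point. The pads swing forward as they close: fully open they stand 13 mm farther back than shut.
Start: joints at [-1.412, 0.477, 0.022, 1.555, -0.011, 1.109, -0.083], TCP at [0.178, 0.651, 0.202] pointing down, gripper open.
Joint ranges: [-2.96, 2.96], [-0.34, 2.1], [-1.41, 1.46], [0.24, 2.44], [-1.37, 4.51], [0.17, 1.92], [-2.96, 2.96]. Speed limits (rad/s): [2.39, 2.39, 3.14, 3.14, 3.14, 3.14, 3.14].

## Interface

Orientations are given as a rotation vector (axis times angle).
In Python, from bench import monitor, optics, r gives the robot as it stands.
- The arm moves only by the shell command python3 -m crank 'ROWS' [OPENING] [FORCE]. ROWS is JSON, a list of rows, each a list of 2 entries, a list of its own where there are three numbers: the shift along the tool's x, y, z in cm, then the turn, a rotation vector about the tool's x, y, z in rad. A call has 1 to 5 rows; each row shifts and turns the commanded pose from where the row before left it, along the tool's axes as they then stand; what a row does not reach is not made up. A row lasts 1/10 s, in which the tool goes at most 50 mm and 8.59 degrees, less where a joint would pass 70% of its speed; a pose out of reach is approached as far as the arm can. A call is refused whole if a number of a shift passes 5 or a number of a turn 0.15, either way. A call with a gripper value outside its range is refused whole. OPENING is the finger opening in cm, from 0 to 8.54, set as the call begins (- or left out, the last holds). The fingers move at their own pace and stop on an object; FORCE is the grip in N (left out, the last holds). Time passes only in rows, so rows that do not move let the fingers close. It gives the time, the measured TCP pose, the force, the opening and the grip force at its end, in the units of the state.
- monitor.get_obs(): the state, without advancing time (a new reading comes with each control period).
- optics.grab_frame(name): name is "scene" or "top" or "wrist"; returns (picture, depth): 400x640x3 uint8, red, green, blue; 400x640 float32, m along the optical axis (not along the pixel's ray), 0 where there is no reading.
- optics.camera_model(name): a dict with "vertical_fov" (degrees; the focal length in pixels is half the picture's height over the tangent of half this angle, whatever the lens; pixels are square), "cx", "cy" (the principal point, pixels), "R" (3x3) and "t" (3): a world point X has camera coordinates R X + t; the wrist camera has in their place "hand_eye" (4x4, takes a point from camera to tool coordinates, whose origin is the TCP and whose axes are the flange's). Camera axes: x right, y down, z forward; pixel columns grow to the right and rows downward; lengths in m; the calibration is good to about 2 mm. The wrist camera is an equidistant fisheye: a pixel r from the principal point sees the ray r / f radians off the axis. A picture is of the moment at which its call begins: read the wrist's pose just before it. camera_model takes no time and is no camera call.
- r.hand_in(): hands the job in; it is judged then, once.
The state is a dict: "clock": time; "joints": joint angles; "qvel": joint speeds; "tau": joint torques, N m; "tcp_pos": TCP position; "orientation": TCP orientation; "contact_force": force on the tool from outside, world axes, zero at the start; "moment": the same for the moment, N m; "grip_width": finger opening in m; "gripper_force": force on a finger pad.
Only numpy, scipy, OpenCV 4.12 (cv2) and the standard library are available. Lean on these libraries where they do the work, as an engineer would, in place of code of your own. Each camera call takes 0.05 s, during which the arm holds its last target. There are 200 camera calls.

## Working session

There is one attempt and no reset: what is moved stays moved. The work goes in short steps, Python scripts to look and compute and a shell command to move; the robot and the scene stay as the last step left them, time stands still between calls to the robot, and variables do not carry over. Pictures are saved under pics/ and viewed, at most 12 in all, crops included, and the job is handed in when it is done.

```bash
mkdir -p pics; ls; python3 - <<'E'
from bench import monitor, optics, r
import cv2,numpy as np
o=monitor.get_obs();print(o)
for n in("scene","top"):
    p,d=optics.grab_frame(n);cv2.imwrite(f"pics/{n}0.png",p[:,:,::-1]);np.savez(f"/tmp/{n}.npz",p=p,d=d)
for n in("scene","top","wrist"):print(n,optics.camera_model(n))
E
```

```text
pics
{'clock': 0.0, 'joints': array([-1.41210816,  0.47782847,  0.02231695,  1.55640102, -0.01148943,
        1.10931492, -0.08311416]), 'qvel': array([ 0.00117753, -0.00120475,  0.00051436, -0.00150696,  0.0007596 ,
        0.00069842, -0.00036814]), 'tau': array([ 2.31746035e-04, -5.96459627e+01,  1.60786137e+00, -2.81205279e+01,
        1.24062863e-02,  9.34906479e-03,  2.99919475e-05]), 'tcp_pos': array([0.17779408, 0.65051549, 0.2014276 ]), 'orientation': array([-4.17762377e-01, -3.11358194e+00,  2.85975528e-03]), 'contact_force': array([0.02895592, 0.02190056, 0.05200422]), 'moment': array([-0.02663695,  0.04323517, -0.02064334]), 'gripper_force': 0.0, 'grip_width': 0.08552038742110941}
scene {'vertical_fov': 57.6617943064344, 'cx': 319.18626479595036, 'cy': 203.86358522224523, 'R': array([[-0.4978846 ,  0.8671569 , -0.01224058],
       [ 0.73566208,  0.41482742, -0.53546197],
       [-0.45925182, -0.2756032 , -0.84447063]]), 't': array([ 0.29910932, -0.36313738,  1.23132304])}
top {'vertical_fov': 51.515756627964414, 'cx': 314.8326020884737, 'cy': 197.8150548171862, 'R': array([[ 0.00394773, -0.9999802 , -0.00489982],
       [-0.99955245, -0.00380065, -0.02967244],
       [ 0.02965323,  0.00501476, -0.99954767]]), 't': array([-0.01571507,  0.53140895,  1.14391326])}
wrist {'vertical_fov': 65.70646984690485, 'cx': 318.4136781287796, 'cy': 199.30408488881434, 'hand_eye': array([[ 2.32481134e-05, -9.56560192e-01, -2.91534900e-01,
         7.29245302e-02],
       [ 9.99999907e-01,  1.47490842e-04, -4.04190912e-04,
         5.85597103e-04],
       [ 4.29631664e-04, -2.91534864e-01,  9.56560107e-01,
        -1.71616798e-01],
       [ 0.00000000e+00,  0.00000000e+00,  0.00000000e+00,
         1.00000000e+00]])}
```

View pics/top0.png

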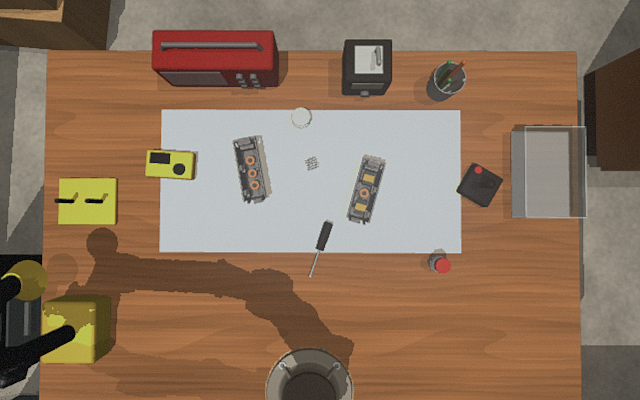

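View pics/scene0.png

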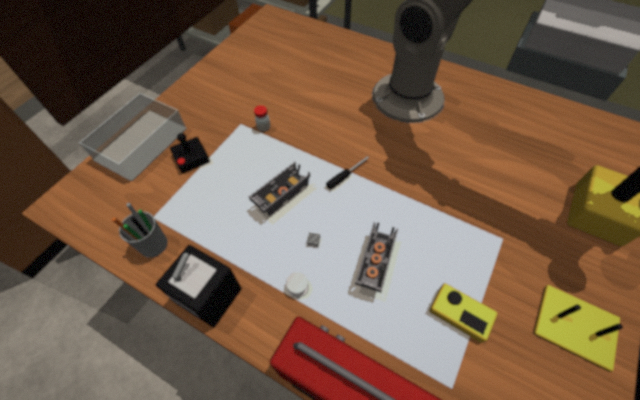

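The top view shows the light tray (three coils) at about (252,170) and the heavy tray at (366,188). Both have their fronts towards the robot at the bottom, and the driver (320,245) and sink (311,163) lie between them.

```bash
cat > h.py <<'E'
import numpy as np,cv2
from scipy.spatial.transform import Rotation as Ro
from bench import monitor, optics
def cloud(n,d,m=None):
    m=m or optics.camera_model(n)
    v,u=np.mgrid[:400,:640]; f=200/np.tan(np.radians(m["vertical_fov"]/2))
    x=(u-m["cx"])/f;y=(v-m["cy"])/f
    if n=="wrist":
        rr=np.hypot(x,y)+1e-12;s=np.tan(rr)/rr;x,y=x*s,y*s
    P=np.dstack([x*d,y*d,d])
    if n=="wrist":
        o=m["obs"];H=m["hand_eye"];P=P@H[:3,:3].T+H[:3,3]
        return P@Ro.from_rotvec(o["orientation"]).as_matrix().T+o["tcp_pos"]
    return (P-m["t"])@m["R"]
def wrist(name):
    o=monitor.get_obs();p,d=optics.grab_frame("wrist");m=optics.camera_model("wrist");m["obs"]=o
    cv2.imwrite(f"pics/{name}.png",p[:,:,::-1]);return p,d,cloud("wrist",d,m),o
def rect(P,ok):
    X=P[ok][:,:2].astype(np.float32)
    c,s,a=cv2.minAreaRect(X);b=cv2.boxPoints((c,s,a));e=max(b[1]-b[0],b[2]-b[1],key=np.linalg.norm)
    if e[0]<0:e=-e
    return np.round(c,4),np.round(s,4),round(float(np.degrees(np.arctan2(e[1],e[0]))),2),len(X)
def med(P,ok): return np.round(np.median(P[ok],0),4)
E
python3 - <<'E'
from h import *
for n in("top","scene"):
    z=np.load(f"/tmp/{n}.npz");d=z["d"];P=cloud(n,d)
    w=(P[...,0]>.35)&(P[...,0]<.8)&(d>0)
    print(n,"bench z",med(P,w&(abs(P[...,2])<.015)&(abs(P[...,1])<.3)))
    for nm,lo,hi in(("light",.1,.33),("heavy",-.3,-.05)):
        k=w&(P[...,1]>lo)&(P[...,1]<hi)&(P[...,0]>.42)&(P[...,0]<.72)
        k2=(k&(P[...,2]>.044)&(P[...,2]<.08)).astype(np.uint8)
        N,l,st,_=cv2.connectedComponentsWithStats(k2,connectivity=8)
        i=1+np.argmax(st[1:,4]);k3=l==i
        print(nm,rect(P,k2>0),rect(P,k3),"top z",np.percentile(P[k3][:,2],[50,90,97]))
        c=np.array(rect(P,k2>0)[0])
        hi=k&(P[...,2]>.0635)&(P[...,2]<.08); print(" keeper?",hi.sum(),med(P,hi) if hi.any() else"")
E
```

```text
top bench z [5.704e-01 1.000e-04 1.400e-03]
light (array([0.6052, 0.1618]), array([0.1739, 0.0627]), 10.66, 509) (array([0.6087, 0.1624]), array([0.1667, 0.0627]), 10.66, 499) top z [0.05963535 0.06720348 0.06909354]
 keeper? 106 [0.6793 0.1747 0.0671]
heavy (array([ 0.5494, -0.1475]), array([0.0623, 0.1734]), -15.52, 496) (array([ 0.5533, -0.1486]), array([0.0623, 0.1654]), -15.52, 485) top z [0.06011911 0.06763978 0.06988942]
 keeper? 107 [ 0.6223 -0.1667  0.0672]
scene bench z [0.6206 0.0486 0.0017]
light (array([0.6034, 0.1619]), array([0.1736, 0.062 ]), 10.59, 639) (array([0.6071, 0.1626]), array([0.1661, 0.062 ]), 10.59, 621) top z [0.06023663 0.06744916 0.06918004]
 keeper? 126 [0.6796 0.1766 0.0674]
heavy (array([ 0.5476, -0.1476]), array([0.0647, 0.1747]), -15.39, 670) (array([ 0.5483, -0.1478]), array([0.0647, 0.1731]), -15.39, 663) top z [0.05788705 0.06623903 0.06891347]
 keeper? 87 [ 0.6227 -0.1677  0.0676]
```

```bash
cat >> h.py <<'E'
def go(x,y,z,yaw):
    "shift (cm) in tool axes AFTER turning by tz (rad) to tool-x heading yaw (deg), tool down"
    o=monitor.get_obs();R=Ro.from_rotvec(o["orientation"]).as_matrix()
    a=np.radians(yaw);T=np.array([[np.cos(a),np.sin(a),0],[np.sin(a),-np.cos(a),0],[0,0,-1]]).T.T
    T=np.column_stack([[np.cos(a),np.sin(a),0],[np.sin(a),-np.cos(a),0],[0,0,-1]])
    D=np.array([x,y,z])-o["tcp_pos"]
    print("t",round(o["clock"],2),"tcp",o["tcp_pos"].round(4),"turn",Ro.from_matrix(R.T@T).as_rotvec().round(3),"shift_new",(100*T.T@D).round(2),"shift_now",(100*R.T@D).round(2),"j",o["joints"].round(2))
E
python3 -m crank '[[[0,0,0],[0,0,-0.113]],[[0,0,0],[0,0,-0.113]],[[0,0,0],[0,0,-0.113]],[[0,0,0],[0,0,-0.113]]]' 8.5
python3 -m crank '[[[-2.2,-3.7,0],[0,0,0]],[[-2.2,-3.7,0],[0,0,0]],[[-2.2,-3.7,0],[0,0,0]],[[-2.2,-3.7,0],[0,0,0]],[[-2.2,-3.7,0],[0,0,0]]]'
python3 -m crank '[[[-2.2,-3.7,0],[0,0,0]],[[-2.2,-3.7,0],[0,0,0]],[[-2.2,-3.7,0],[0,0,0]],[[-2.2,-3.7,0],[0,0,0]],[[-2.2,-3.7,0],[0,0,0]]]'
python3 -m crank '[[[-2.2,-3.7,0],[0,0,0]],[[-2.2,-3.7,0],[0,0,0]],[[-2.2,-3.7,0],[0,0,0]],[[-2.2,-3.7,0],[0,0,0]],[[0,0,0],[0,0,0]]]'
python3 -m crank '[[[0,0,0],[0,0,0]],[[0,0,0],[0,0,0]]]'
python3 - <<'E'
from h import *
go(.604,.162,.2,190.6)
p,d,P,o=wrist("w1")
k=(d>0)&(np.hypot(P[...,0]-.604,P[...,1]-.162)<.13)
print(rect(P,k&(P[...,2]>.046)&(P[...,2]<.08)))
hi=k&(P[...,2]>.0635)&(P[...,2]<.08);print(med(P,hi),rect(P,hi))
b=k&(abs(P[...,2])<.02);print(med(P,b))
E
```

```text
clock: 0.5
tcp_pos: [0.1779, 0.6507, 0.2018]
orientation: [0.298, -3.127, 0.002]
contact_force: [-0.1, 0.2, -0.1]
grip_width: 0.085
gripper_force: 0.0
clock: 1.0
tcp_pos: [0.321, 0.4878, 0.2021]
orientation: [0.29, -3.128, 0.001]
contact_force: [1.0, 0.4, 0.3]
grip_width: 0.0848
gripper_force: 0.0
clock: 1.5
tcp_pos: [0.463, 0.3263, 0.2022]
orientation: [0.291, -3.128, 0.0]
contact_force: [0.8, 0.3, -0.3]
grip_width: 0.0851
gripper_force: 0.0
clock: 2.0
tcp_pos: [0.5798, 0.1911, 0.2021]
orientation: [-0.275, 3.128, -0.006]
contact_force: [0.0, -0.6, 0.8]
grip_width: 0.085
gripper_force: 0.0
clock: 2.2
tcp_pos: [0.5751, 0.2, 0.202]
orientation: [0.293, -3.127, -0.001]
contact_force: [0.1, 0.7, -0.1]
grip_width: 0.0849
gripper_force: 0.0
t 2.2 tcp [0.5751 0.2    0.202 ] turn [ 0.001 -0.001  0.002] shift_new [-2.14 -4.26  0.2 ] shift_now [-2.14 -4.27  0.19] j [-0.54  0.37  0.14  1.73 -0.06  1.05  1.37]
(array([0.6057, 0.1609]), array([0.1742, 0.0628]), 10.5, 2898)
[0.6803 0.1756 0.0671] (array([0.6809, 0.1756]), array([0.0192, 0.0315]), -77.69, 419)
[0.5861 0.1674 0.0009]
```

View pics/w1.png

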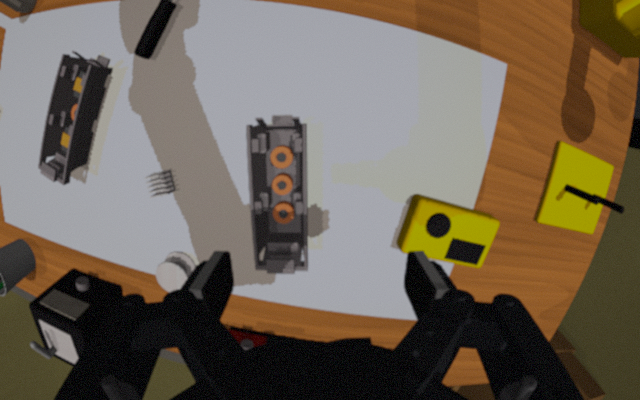

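The wrist view shows the light tray at about (280,195) with its keeper end at the bottom, and nothing within reach of the fingers. I'll align and go down.

```bash

python3 -m crank '[[[-1,-2.2,0],[0,0,0]],[[-0.9,-2.2,0],[0,0,0]],[[0,0,3],[0,0,0]],[[0,0,3],[0,0,0]],[[0,0,3],[0,0,0]]]' 8.5
python3 -m crank '[[[0,0,2],[0,0,0]],[[0,0,0],[0,0,0]],[[0,0,0],[0,0,0]]]'
python3 - <<'E'
from h import *
go(.602,.1605,.030,190.5)
E
```

```text
clock: 2.75
tcp_pos: [0.6023, 0.1607, 0.1117]
orientation: [-0.294, 3.127, 0.002]
contact_force: [0.8, 0.3, -0.7]
grip_width: 0.0849
gripper_force: 0.0
clock: 3.05
tcp_pos: [0.6026, 0.1602, 0.0928]
orientation: [0.293, -3.128, -0.001]
contact_force: [0.7, 0.3, 0.4]
grip_width: 0.085
gripper_force: 0.0
t 3.05 tcp [0.6026 0.1602 0.0928] turn [ 0.    -0.     0.004] shift_new [0.05 0.04 6.28] shift_now [0.05 0.04 6.28] j [-0.46  0.51  0.13  1.79 -0.09  0.85  1.47]
```

```bash

python3 -m crank '[[[0,0,2],[0,0,0]],[[0,0,2],[0,0,0]],[[0,0,1.2],[0,0,0]],[[0,0,1],[0,0,0]],[[0,0,0],[0,0,0]]]' 
python3 -m crank '[[[0,0,0],[0,0,0]],[[0,0,0],[0,0,0]]]'
python3 -m crank '[[[0,0,0],[0,0,0]],[[0,0,0],[0,0,0]],[[0,0,0],[0,0,0]],[[0,0,0],[0,0,0]],[[0,0,0],[0,0,0]]]' 5 40
python3 -m crank '[[[0,0,0],[0,0,0]],[[0,0,0],[0,0,0]],[[0,0,0],[0,0,0]]]'
```

```text
clock: 3.55
tcp_pos: [0.6024, 0.1591, 0.0299]
orientation: [0.291, -3.127, 0.0]
contact_force: [0.2, -0.3, 0.3]
grip_width: 0.085
gripper_force: 0.0
clock: 3.75
tcp_pos: [0.6036, 0.1592, 0.0313]
orientation: [-0.29, 3.127, 0.001]
contact_force: [-0.2, -0.3, 0.6]
grip_width: 0.0851
gripper_force: 0.0
clock: 4.25
tcp_pos: [0.6028, 0.159, 0.0304]
orientation: [-0.291, 3.128, 0.0]
contact_force: [0.6, -0.4, 0.6]
grip_width: 0.0504
gripper_force: 0.0
clock: 4.55
tcp_pos: [0.6028, 0.159, 0.0304]
orientation: [0.291, -3.128, 0.0]
contact_force: [-0.0, 0.5, 0.2]
grip_width: 0.0499
gripper_force: 0.0
```

```bash
python3 - <<'E'
from h import *
p,d,P,o=wrist("w2")
E
```

```text
(no output)
```

View pics/w2.png

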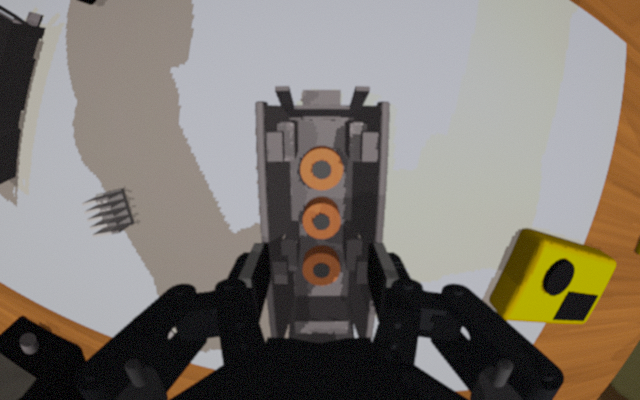

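```bash
python3 - <<'E'
from h import *
o=monitor.get_obs();print(o["grip_width"],o["gripper_force"],o["contact_force"])
p,d,P,o=wrist("w3")
R=Ro.from_rotvec(o["orientation"]).as_matrix();Q=(P-o["tcp_pos"])@R  # tool frame
for v in(150,200,230,250,265,280,300):
    print(v,[(u,*(1000*Q[v,u]).round().astype(int),int(1000*P[v,u,2])) for u in range(236,290,6)])
cv2.imwrite("pics/w3c.png",cv2.resize(np.clip(p[200:340,200:440,::-1].astype(int)*2,0,255).astype(np.uint8),None,fx=3,fy=3))
E
```

```text
0.05003697855820108 0.0 [-0.57786477 -0.53460022 -0.51191403]
150 [(236, np.int64(46), np.int64(-55), np.int64(29), 1), (242, np.int64(46), np.int64(-51), np.int64(30), 0), (248, np.int64(46), np.int64(-47), np.int64(30), 0), (254, np.int64(46), np.int64(-43), np.int64(28), 2), (260, np.int64(54), np.int64(-27), np.int64(-29), 59), (266, np.int64(53), np.int64(-25), np.int64(-26), 56), (272, np.int64(53), np.int64(-22), np.int64(-26), 55), (278, np.int64(53), np.int64(-19), np.int64(-27), 56), (284, np.int64(50), np.int64(-19), np.int64(-4), 34)]
200 [(236, np.int64(11), np.int64(-58), np.int64(30), 0), (242, np.int64(11), np.int64(-53), np.int64(29), 1), (248, np.int64(11), np.int64(-49), np.int64(29), 1), (254, np.int64(11), np.int64(-44), np.int64(29), 1), (260, np.int64(29), np.int64(-28), np.int64(-30), 60), (266, np.int64(29), np.int64(-26), np.int64(-29), 59), (272, np.int64(26), np.int64(-24), np.int64(-20), 50), (278, np.int64(22), np.int64(-23), np.int64(-8), 37), (284, np.int64(18), np.int64(-21), np.int64(7), 23)]
230 [(236, np.int64(-12), np.int64(-60), np.int64(31), 0),
[... 1731 characters left out ...]
(-25), np.int64(-47), 77), (272, np.int64(-16), np.int64(-25), np.int64(-29), 59), (278, np.int64(-19), np.int64(-23), np.int64(-25), 54), (284, np.int64(-18), np.int64(-19), np.int64(-26), 56)]
300 [(236, np.int64(11), np.int64(-28), np.int64(-87), 116), (242, np.int64(11), np.int64(-26), np.int64(-86), 116), (248, np.int64(11), np.int64(-24), np.int64(-86), 116), (254, np.int64(-1), np.int64(-26), np.int64(-69), 99), (260, np.int64(-5), np.int64(-25), np.int64(-64), 94), (266, np.int64(-30), np.int64(-30), np.int64(-29), 59), (272, np.int64(-29), np.int64(-26), np.int64(-29), 59), (278, np.int64(-36), np.int64(-24), np.int64(-20), 50), (284, np.int64(-46), np.int64(-23), np.int64(-5), 35)]
```

View pics/w3c.png

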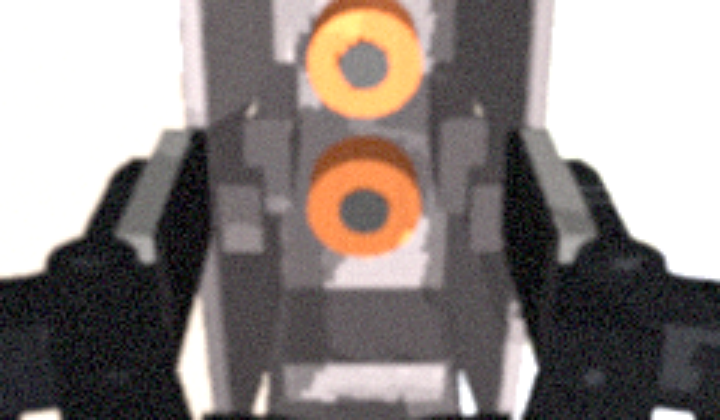

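```bash
python3 - <<'E'
from h import *
o=monitor.get_obs()
p,d=optics.grab_frame("scene");P=cloud("scene",d)
m=optics.camera_model("scene");X=m["R"]@o["tcp_pos"]+m["t"];f=200/np.tan(np.radians(m["vertical_fov"]/2));c=(X[:2]/X[2]*f+[m["cx"],m["cy"]]).astype(int);print(c)
q=p[c[1]-60:c[1]+40,c[0]-65:c[0]+65,::-1];cv2.imwrite("pics/s1.png",cv2.resize(np.clip(q.astype(int)*2,0,255).astype(np.uint8),None,fx=6,fy=6))
R=Ro.from_rotvec(o["orientation"]).as_matrix();Q=(P-o["tcp_pos"])@R
for s in(-1,1):
    k=(d>0)&(abs(Q[...,0])<14)&(abs(Q[...,0])<.014)&(s*Q[...,1]>.024)&(s*Q[...,1]<.07)&(Q[...,2]<.02)
    print(s,k.sum(),np.sort(Q[k][:,2]*1000)[-30:].round(),Q[k][np.argsort(Q[k][:,2])[-6:]].round(3))
E
```

```text
[375 257]
-1 745 [-60. -60. -59. -57. -57. -55. -55. -54. -51. -51. -51. -50. -50. -50.
 -50. -49. -47. -46. -45. -45. -42. -41. -41. -40. -39. -37. -30. -30.
 -30. -28.] [[-0.01  -0.024 -0.039]
 [-0.005 -0.035 -0.037]
 [-0.009 -0.026 -0.03 ]
 [-0.011 -0.025 -0.03 ]
 [-0.014 -0.025 -0.03 ]
 [-0.011 -0.028 -0.028]]
1 844 [-47. -46. -46. -45. -45. -44. -42. -40. -39. -38. -37. -31. -31. -30.
 -30. -29. -29. -29. -29. -28. -27. -26. -25. -25. -25. -25.  -6.  -5.
  -5.  -1.] [[-0.008  0.025 -0.025]
 [-0.007  0.027 -0.025]
 [-0.013  0.024 -0.006]
 [-0.012  0.027 -0.005]
 [ 0.008  0.027 -0.005]
 [ 0.012  0.026 -0.001]]
```

View pics/s1.png

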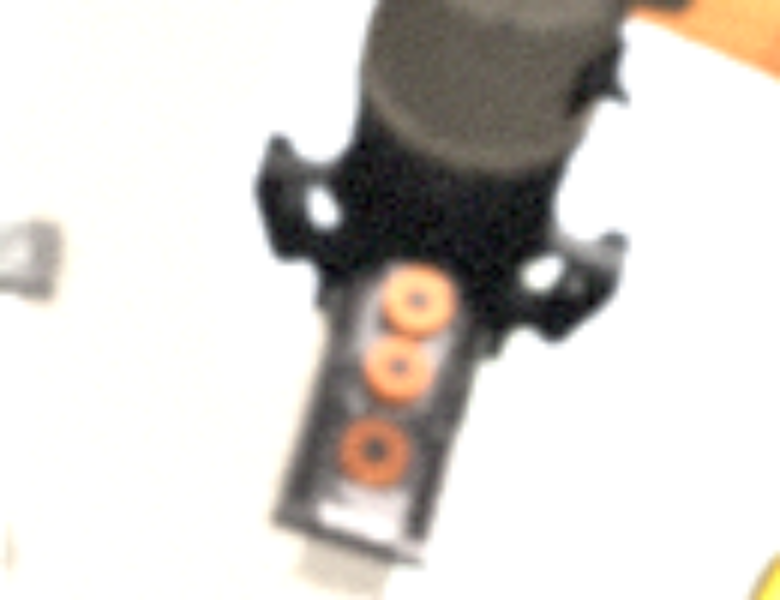

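Both views show the fingertips ending about at or above rim level, well behind the nominal TCP, so the fingers closed over the tray without touching it. I'll reopen and measure the real tip depth against the white sheet.

```bash

python3 -m crank '[[[0,0,0],[0,0,0]],[[0,0,0],[0,0,0]],[[0,0,0],[0,0,0]],[[0,0,0],[0,0,0]],[[0,0,0],[0,0,0]]]' 8.5
python3 -m crank '[[[0,0,0],[0,0,0]],[[0,0,0],[0,0,0]]]' 
python3 - <<'E'
from h import *
p,d,P,o=wrist("w4");R=Ro.from_rotvec(o["orientation"]).as_matrix();Q=(P-o["tcp_pos"])@R
for s in(-1,1):
    k=(d>0)&(abs(Q[...,0])<.02)&(s*Q[...,1]>.036)&(s*Q[...,1]<.07)&(P[...,2]>.012)&(Q[...,2]>-.11)&(p.max(2)<130)
    A=Q[k]*1000;A=A[np.argsort(A[:,2])];print(s,k.sum(),A[-200::25].round().tolist(),A[-5:].round().tolist())
E
```

```text
clock: 5.2
tcp_pos: [0.6029, 0.159, 0.0304]
orientation: [-0.291, 3.128, 0.0]
contact_force: [0.4, 0.1, -0.3]
grip_width: 0.0846
gripper_force: 0.0
clock: 5.4
tcp_pos: [0.6028, 0.159, 0.0304]
orientation: [0.29, -3.128, -0.0]
contact_force: [0.6, 0.7, -1.0]
grip_width: 0.0849
gripper_force: 0.0
-1 6949 [[-9.0, -42.0, -49.0], [7.0, -42.0, -48.0], [-13.0, -43.0, -48.0], [5.0, -43.0, -47.0], [-2.0, -43.0, -46.0], [-9.0, -43.0, -45.0], [-7.0, -43.0, -44.0], [3.0, -43.0, -43.0]] [[4.0, -43.0, -42.0], [2.0, -43.0, -42.0], [-8.0, -43.0, -42.0], [-3.0, -43.0, -42.0], [-6.0, -43.0, -41.0]]
1 6917 [[10.0, 46.0, -49.0], [-11.0, 42.0, -48.0], [-10.0, 42.0, -48.0], [-11.0, 42.0, -47.0], [-7.0, 42.0, -47.0], [-1.0, 43.0, -46.0], [1.0, 42.0, -45.0], [-8.0, 42.0, -44.0]] [[-8.0, 43.0, -42.0], [-7.0, 43.0, -42.0], [1.0, 43.0, -42.0], [1.0, 43.0, -42.0], [-1.0, 43.0, -41.0]]
```

View pics/w4.png

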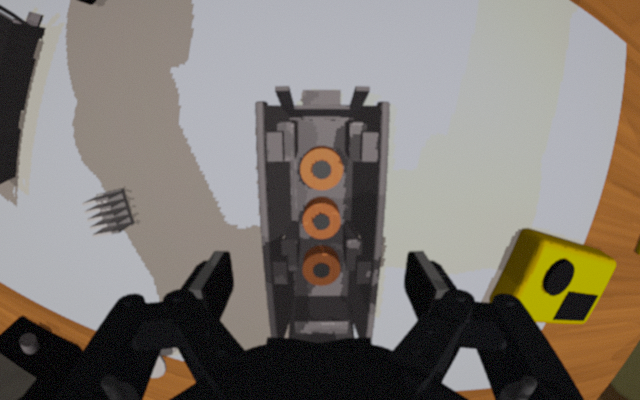

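The open tips sit 41 mm behind the nominal TCP: 13 mm of swing plus about 28 mm unexplained. I'll go 30 mm lower in small steps while watching the force, then grip.

```bash

python3 -m crank '[[[0,0,1],[0,0,0]],[[0,0,0.8],[0,0,0]],[[0,0,0],[0,0,0]]]' 8.5
python3 -m crank '[[[0,0,0.6],[0,0,0]],[[0,0,0.6],[0,0,0]],[[0,0,0],[0,0,0]]]'
python3 -m crank '[[[0,0,0],[0,0,0]],[[0,0,0],[0,0,0]],[[0,0,0],[0,0,0]],[[0,0,0],[0,0,0]],[[0,0,0],[0,0,0]]]' 5 40
python3 -m crank '[[[0,0,0],[0,0,0]],[[0,0,0],[0,0,0]]]'
```

```text
clock: 5.75
tcp_pos: [0.6014, 0.1586, 0.0105]
orientation: [0.29, -3.125, 0.001]
contact_force: [-0.4, -0.4, 0.1]
grip_width: 0.0848
gripper_force: 0.0
clock: 6.05
tcp_pos: [0.6021, 0.1588, -0.0006]
orientation: [0.291, -3.127, 0.001]
contact_force: [-0.5, -0.3, -0.5]
grip_width: 0.0848
gripper_force: 0.0
clock: 6.55
tcp_pos: [0.6031, 0.1592, 0.0008]
orientation: [-0.291, 3.127, 0.001]
contact_force: [-0.1, 0.4, 3.0]
grip_width: 0.0612
gripper_force: 43.8
clock: 6.75
tcp_pos: [0.6031, 0.1592, 0.0007]
orientation: [-0.29, 3.127, 0.001]
contact_force: [-0.5, 2.2, 5.1]
grip_width: 0.0613
gripper_force: 44.0
```

```bash

python3 -m crank '[[[0,0,-1],[0,0,0]],[[0,0,-3],[0,0,0]],[[0,0,-4],[0,0,0]],[[0,0,-4],[0,0,0]],[[0,0,-3],[0,0,0]]]' 
python3 -m crank '[[[0,0,0],[0,0,0]],[[0,0,0],[0,0,0]],[[0,0,0],[0,0,0]]]' 
python3 - <<'E'
from h import *
go(.546,-.1468,.15,344.6)
p,d,P,o=wrist("w5");R=Ro.from_rotvec(o["orientation"]).as_matrix();Q=(P-o["tcp_pos"])@R*1000
k=(d>0)&(abs(Q[...,1])<40)&(P[...,2]>.1)&(Q[...,0]<110)&(Q[...,2]>-70)&(Q[...,0]>20)
A=Q[k]; print("z range",np.percentile(A[:,2],[1,50,99]).round())
t=k&(abs(Q[...,1])<9)&(Q[...,0]>70);B=Q[t];print("toe",len(B),np.percentile(B,[2,50,98],axis=0).round(1).tolist())
# rim: |y|>24, z near -60
r_=k&(abs(Q[...,1])>18)
for x0 in range(20,100,10):
    C=Q[k&(abs(Q[...,0]-x0)<5)]
    if len(C):print(x0,len(C),C[:,1].min().round(1),C[:,1].max().round(1),C[:,2].min().round(1),C[:,2].max().round(1))
# same over heavy tray
e=(d>0)&(P[...,1]<-.02)&(P[...,1]>-.28)&(P[...,2]>.046)&(P[...,2]<.08);print("heavy?",e.sum(),rect(P,e) if e.sum()>50 else"")
E
```

```text
clock: 7.25
tcp_pos: [0.6026, 0.1583, 0.1524]
orientation: [-0.29, 3.128, -0.001]
contact_force: [0.7, 0.5, -4.6]
grip_width: 0.0613
gripper_force: 46.2
clock: 7.55
tcp_pos: [0.6009, 0.1583, 0.1479]
orientation: [0.29, -3.124, 0.002]
contact_force: [0.4, 0.5, -5.3]
grip_width: 0.0612
gripper_force: 46.1
t 7.55 tcp [0.6009 0.1583 0.1479] turn [ 0.006 -0.003 -2.688] shift_new [ 2.81 30.87 -0.21] shift_now [ 11.01 -28.97  -0.13] j [-0.47  0.45  0.15  1.75 -0.08  0.96  1.47]
z range [-60. -34.  -2.]
toe 977 [[70.1, -8.8, -20.4], [77.0, 0.1, -4.2], [84.6, 8.7, -2.3]]
20 1249 -30.9 30.8 -60.9 -0.6
30 3014 -31.4 31.1 -61.6 -0.3
40 3009 -31.3 31.1 -62.0 -0.8
50 3512 -31.2 30.8 -61.3 -0.6
60 3823 -31.5 31.1 -61.4 -0.6
70 3677 -31.2 30.9 -61.3 -0.9
80 1829 -30.8 30.6 -61.0 -1.5
heavy? 4773 (array([ 0.6553, -0.1407]), array([0.1199, 0.3891]), -1.4, 4773)
```

View pics/w5.png

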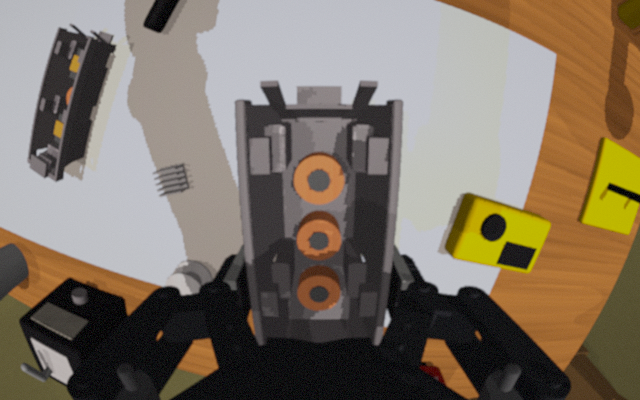

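The tray is held squarely, with the toe tip 84.5 mm along tool +x and the foot level with the TCP. The heavy tray is visible at (75,100), so I'll measure it from this frame's view and then traverse.

```bash

python3 - <<'E'
from h import *
p,d,P,o=wrist("w6")
k=(d>0)&(np.hypot(P[...,0]-.547,P[...,1]+.147)<.11)
print(rect(P,k&(P[...,2]>.046)&(P[...,2]<.08)))
hi=k&(P[...,2]>.0638)&(P[...,2]<.08);print(med(P,hi),rect(P,hi))
E
python3 -m crank '[[[1.4,-3.7,0],[0,0,0.15]],[[0.8,-3.9,0],[0,0,0.15]],[[0.2,-3.9,0],[0,0,0.15]],[[-0.4,-3.9,0],[0,0,0.15]],[[-1,-3.8,0],[0,0,0.15]]]' 
python3 -m crank '[[[-1.5,-3.6,0],[0,0,0.15]],[[-2,-3.3,0],[0,0,0.15]],[[-2.5,-3,0],[0,0,0.15]],[[0,0,0],[0,0,0.15]],[[0,0,0],[0,0,0.15]]]' 
python3 -m crank '[[[0,0,0],[0,0,0.15]],[[0,0,0],[0,0,0.15]],[[0,0,0],[0,0,0.15]],[[0,0,0],[0,0,0.15]],[[0,0,0],[0,0,0.15]]]' 
python3 -m crank '[[[0,0,0],[0,0,0.15]],[[0,0,0],[0,0,0.15]],[[0,0,0],[0,0,0.15]],[[0,0,0],[0,0,0.15]],[[0,0,0],[0,0,0.15]]]' 
python3 -m crank '[[[0,0,0],[0,0,0]],[[0,0,0],[0,0,0]]]' 
python3 -c "
from h import *
go(.546,-.1468,.15,344.55)"
```

```text
(array([ 0.5506, -0.149 ]), array([0.0676, 0.1746]), -15.3, 3419)
[ 0.6244 -0.1663  0.0671] (array([ 0.6244, -0.1691]), array([0.0347, 0.0193]), 71.36, 272)
clock: 8.15
tcp_pos: [0.569, -0.0367, 0.1492]
orientation: [-0.884, -3.013, 0.001]
contact_force: [0.3, -1.1, -5.5]
grip_width: 0.0613
gripper_force: 46.2
clock: 8.65
tcp_pos: [0.5492, -0.1521, 0.1493]
orientation: [-1.931, -2.476, 0.003]
contact_force: [0.3, 0.9, -5.3]
grip_width: 0.0612
gripper_force: 46.3
clock: 9.15
tcp_pos: [0.5499, -0.1499, 0.1493]
orientation: [-2.701, -1.602, 0.003]
contact_force: [0.5, -0.2, -4.0]
grip_width: 0.0612
gripper_force: 46.3
clock: 9.65
tcp_pos: [0.5499, -0.1498, 0.1493]
orientation: [-3.101, -0.502, 0.003]
contact_force: [0.2, 0.2, -5.8]
grip_width: 0.0608
gripper_force: 46.3
clock: 9.85
tcp_pos: [0.5502, -0.1499, 0.1496]
orientation: [3.098, 0.518, -0.003]
contact_force: [-0.4, 0.2, -3.9]
grip_width: 0.0614
gripper_force: 46.3
t 9.85 tcp [ 0.5502 -0.1499  0.1496] turn [0.    0.002 0.601] shift_new [-0.49 -0.19 -0.04] shift_now [-0.29 -0.43 -0.04] j [-0.54  0.52  0.95  1.91 -0.51  0.98 -0.6 ]
```

```bash

python3 -m crank '[[[0,0,0],[0,0,0.15]],[[0,0,0],[0,0,0.15]],[[0,0,0],[0,0,0.15]],[[0,0,0],[0,0,0.15]],[[-3,0,0],[0,0,0]]]' 
python3 -m crank '[[[-3,0,2],[0,0,0]],[[0,0,2],[0,0,0]],[[0,0,0],[0,0,0]],[[0,0,0],[0,0,0]],[[0,0,0],[0,0,0]]]' 
python3 - <<'E'
from h import *
p,d,P,o=wrist("w7")
a=np.radians(-15.45);L=np.array([[np.cos(a),np.sin(a)],[-np.sin(a),np.cos(a)]])
H=(P[...,:2]-[.546,-.1468])@L.T*1000
k=(d>0)&(abs(H[...,0])<130)&(abs(H[...,1])<50)&(P[...,2]>.04)&(P[...,2]<.08)
print(k.sum())
hi=k&(P[...,2]>.0638)&(H[...,0]>60);A=H[hi];print("keeper",len(A),np.percentile(A,[1,50,99],axis=0).round(1).tolist(),rect(P,hi))
for x0 in range(20,95,10):
    C=H[k&(abs(H[...,0]-x0)<5)&(P[...,2]<.0638)]
    if len(C)>5:print(x0,len(C),np.percentile(C[:,1],[1,99]).round(1),np.percentile(C[:,1],[1,99]).mean().round(1))
go(.546,-.1468,.15,344.55)
E
```

```text
clock: 10.35
tcp_pos: [0.5247, -0.1426, 0.1505]
orientation: [3.109, -0.425, 0.005]
contact_force: [-0.1, 0.1, -3.7]
grip_width: 0.0613
gripper_force: 46.6
clock: 10.85
tcp_pos: [0.4942, -0.1347, 0.1114]
orientation: [3.112, -0.426, 0.003]
contact_force: [0.7, 0.2, -4.3]
grip_width: 0.0613
gripper_force: 46.5
3238
keeper 1110 [[73.0, -16.7], [81.5, -0.9], [90.4, 14.9]] (array([ 0.6245, -0.1694]), array([0.032 , 0.0179]), 73.76, 1110)
30 70 [-27.8  24.8] -1.5
40 203 [-30.6  29.1] -0.7
50 313 [-31.4  30.4] -0.5
60 295 [-31.4  29.7] -0.8
70 452 [-31.5  30. ] -0.7
80 468 [-30.9  29.8] -0.6
90 327 [-31.6  29.8] -0.9
t 10.9 tcp [ 0.4941 -0.1346  0.1114] turn [ 0.    -0.002 -0.003] shift_new [ 5.32 -0.21 -3.86] shift_now [ 5.33 -0.22 -3.85] j [-0.68  0.56  1.1   2.08 -0.65  0.9  -1.05]
```

View pics/w7.png

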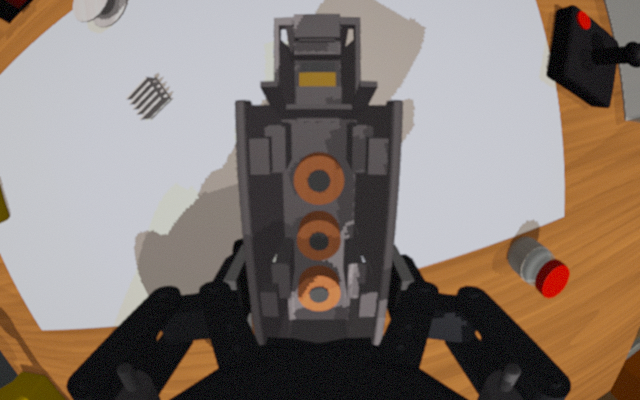

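```bash

python3 -m crank '[[[2,0.1,0],[0,0,0]],[[1.7,0.1,1],[0,0,0]],[[0,0,2],[0,0,0]],[[0,0,0],[0,0,0]],[[0,0,0],[0,0,0]]]' 
python3 -m crank '[[[0,0,0],[0,0,0]],[[0,0,0],[0,0,0]]]' 
python3 - <<'E'
from h import *
go(.5309,-.1433,.0567,344.55)
E
```

```text
clock: 11.4
tcp_pos: [0.5278, -0.1463, 0.0808]
orientation: [3.112, -0.428, -0.001]
contact_force: [-0.3, 0.5, -4.7]
grip_width: 0.0609
gripper_force: 46.5
clock: 11.6
tcp_pos: [0.5283, -0.146, 0.0813]
orientation: [-3.112, 0.428, -0.002]
contact_force: [-0.6, 0.2, -5.0]
grip_width: 0.0613
gripper_force: 46.5
t 11.6 tcp [ 0.5283 -0.146   0.0813] turn [-0.    -0.001 -0.003] shift_new [ 0.17 -0.33  2.46] shift_now [ 0.17 -0.33  2.46] j [-0.57  0.65  1.01  2.01 -0.72  0.89 -1.01]
```

```bash

python3 -m crank '[[[0.2,-0.3,0.8],[0,0,0]],[[0,0,0.8],[0,0,0]],[[0,0,0],[0,0,0]],[[0,0,0],[0,0,0]]]' 
python3 - <<'E'
from h import *
go(.5309,-.1433,.0567,344.55)
p,d,P,o=wrist("w8")
c=np.array([.5463,-.1476]);a=np.radians(-15.45);L=np.array([[np.cos(a),np.sin(a)],[-np.sin(a),np.cos(a)]])
H=(P[...,:2]-c)@L.T*1000;z=P[...,2]*1000
k=(d>0)&(abs(H[...,0])<110)&(abs(H[...,1])<40)
hi=k&(z>63.8)&(z<75)&(H[...,0]>71);print("keeper",hi.sum(),np.percentile(H[hi],[1,50,99],axis=0).round(1).tolist())
t=k&(abs(H[...,1])<9)&(H[...,0]>50)&(H[...,0]<73)
for x0 in range(50,80,2):
    C=k&(abs(H[...,1])<8)&(abs(H[...,0]-x0)<1)
    if C.sum():print(x0,np.percentile(z[C],[10,50,90]).round(1))
E
```

```text
clock: 12.0
tcp_pos: [0.5304, -0.1435, 0.0641]
orientation: [3.112, -0.428, -0.001]
contact_force: [0.2, 0.1, -4.8]
grip_width: 0.0614
gripper_force: 46.6
t 12.0 tcp [ 0.5304 -0.1435  0.0641] turn [ 0.     0.001 -0.003] shift_new [ 0.04 -0.03  0.74] shift_now [ 0.04 -0.04  0.74] j [-0.56  0.67  0.98  2.02 -0.75  0.86 -0.99]
keeper 2017 [[71.4, -15.5], [80.9, 0.1], [90.1, 15.6]]
50 [68.5 69.3 70.1]
52 [68.5 69.4 70.3]
54 [68.7 70.  70.8]
56 [69.9 71.  72.3]
58 [74.3 77.8 81.4]
60 [83.  85.1 87.4]
62 [85.7 86.6 87.5]
64 [70.  71.  71.8]
66 [70.2 70.8 71.7]
68 [70.1 71.  72. ]
70 [70.4 71.2 72.1]
72 [70.4 71.  72. ]
74 [66.7 70.5 71.7]
76 [66.3 67.  67.9]
78 [66.2 67.1 67.9]
```

```bash

python3 - <<'E'
from h import *
p,d,P,o=wrist("w9");R=Ro.from_rotvec(o["orientation"]).as_matrix();Q=(P-o["tcp_pos"])@R*1000
k=(d>0)&(abs(Q[...,1])<8)
for x0 in range(60,100,2):
    C=k&(abs(Q[...,0]-x0)<1)
    if C.sum():print(x0,C.sum(),np.percentile(Q[C][:,2],[5,50,95]).round(1),p[C].mean(0).round())
k=(d>0)&(abs(Q[...,1])>24)&(abs(Q[...,1])<34)&(Q[...,2]<-40)
for x0 in range(20,110,10):
    C=k&(abs(Q[...,0]-x0)<5)
    if C.sum():print(x0,C.sum(),np.percentile(Q[C][:,2],[5,50,95]).round(1),np.percentile(Q[C][:,0],98).round(1))
cv2.imwrite("pics/w9c.png",cv2.resize(np.clip(p[0:130,210:430,::-1].astype(int)*2,0,255).astype(np.uint8),None,fx=3.5,fy=3.5))
E
```

```text
60 97 [-5.8 -4.9 -3.8] [87. 82. 83.]
62 114 [-6.  -5.2 -4.2] [87. 82. 83.]
64 120 [-6.1 -5.  -4.2] [87. 82. 83.]
66 98 [-6.4 -5.2 -4. ] [90. 85. 86.]
68 112 [-6.2 -5.4 -3.9] [90. 85. 86.]
70 119 [-6.9 -5.5 -4.3] [88. 82. 84.]
72 118 [-8.7 -6.7 -5. ] [76. 71. 72.]
74 96 [-15.9 -12.7  -9.9] [46. 42. 43.]
76 133 [-22.1 -19.5 -16.6] [52. 48. 49.]
78 146 [-23.9 -22.8 -21.7] [89. 83. 85.]
80 113 [-22.5  -7.1  -5.9] [88. 82. 83.]
82 89 [-7.8 -6.9 -6.1] [91. 86. 87.]
84 120 [-8. -7. -6.] [93. 87. 88.]
86 120 [-8.3 -7.  -6. ] [93. 88. 88.]
88 116 [-8.2 -7.2 -6.1] [93. 88. 89.]
90 88 [-7.9 -6.5 -2.4] [94. 88. 90.]
92 94 [-4.1 -3.  -1.8] [95. 89. 90.]
94 118 [-4.1 -3.1 -1.9] [95. 89. 90.]
96 109 [-4.3 -3.  -2. ] [95. 89. 90.]
98 102 [-4.1 -2.9 -1.8] [95. 89. 91.]
20 3172 [-116.7 -102.6  -46.2] 24.5
30 1091 [-61.2 -57.  -42. ] 34.8
40 1200 [-61.7 -58.2 -42.6] 44.8
50 1047 [-62.2 -60.2 -47.8] 54.8
60 1106 [-62.7 -60.8 -56.7] 64.8
70 1453 [-63.1 -58.9 -43. ] 74.8
80 605 [-63.2 -59.3 -43. ] 79.4
```

View pics/w9c.png

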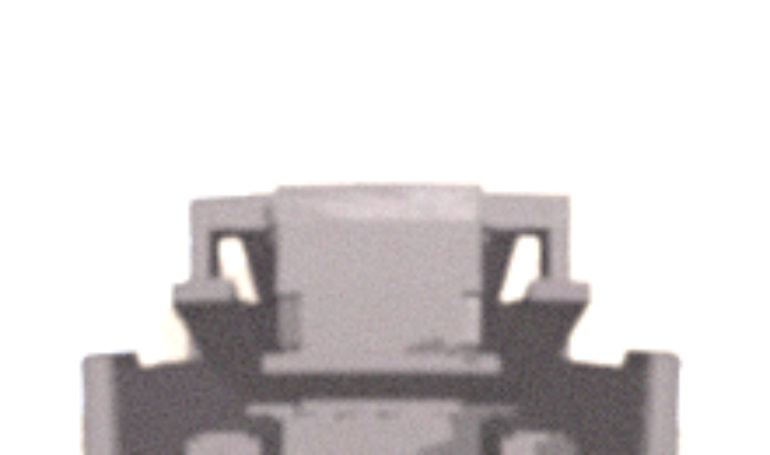

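The crop shows the toe's tip at tool x≈90, just overlapping the keeper, and 3 mm high at the front. The tray slipped about 5 mm forward and pitched about 2.5° in the grip. I'll tighten the grip, level it and back off, then re-measure.

```bash

python3 -m crank '[[[0,0,0],[0,0,0]],[[-0.3,0,-0.3],[0,-0.02,0]],[[-0.3,0,0],[0,-0.025,0]],[[0,0,0],[0,0,0]],[[0,0,0],[0,0,0]]]' - 80
cat >> h.py <<'E'
def inhand(nm):
    p,d,P,o=wrist(nm);R=Ro.from_rotvec(o["orientation"]).as_matrix()
    c=np.array([.5463,-.1476]);a=np.radians(-15.45);L=np.array([[np.cos(a),np.sin(a)],[-np.sin(a),np.cos(a)]])
    H=np.dstack([(P[...,:2]-c)@L.T,P[...,2]])*1000
    k=(d>0)&(abs(H[...,1])<8);print("tcp in heavy",(L@(o["tcp_pos"][:2]-c)*1000).round(1),o["tcp_pos"][2].round(4))
    for x0 in range(40,90,2):
        C=k&(abs(H[...,0]-x0)<1)
        if C.sum():print(x0,H[C][:,2].mean().round(1),end="; ")
    k=(d>0)&(abs(H[...,1])>24)&(abs(H[...,1])<34)&(H[...,2]>90)
    for x0 in range(15,80,10):
        C=k&(abs(H[...,0]-x0)<5)
        if C.sum():print("rim",x0,np.percentile(H[C][:,2],95).round(1),np.percentile(H[C][:,1],[1,99]).round(1),end="; ")
E
python3 -c "
from h import *
inhand('w10')"
```

```text
clock: 12.6
tcp_pos: [0.5251, -0.1421, 0.0674]
orientation: [-3.106, 0.427, 0.07]
contact_force: [-0.7, 0.5, -4.6]
grip_width: 0.0604
gripper_force: 91.1
tcp in heavy [-21.9  -0.4] 0.0674
40 69.5; 42 69.4; 44 69.5; 46 69.3; 48 69.5; 50 70.4; 52 74.3; 54 81.4; 56 86.1; 58 80.3; 60 70.5; 62 70.5; 64 70.5; 66 70.4; 68 70.4; 70 35.1; 72 45.8; 74 62.9; 76 67.1; 78 67.2; 80 67.2; 82 67.0; 84 67.1; 86 67.1; 88 67.2; rim 15 127.0 [-30.6  30.8]; rim 25 127.1 [-30.5  30.6]; rim 35 127.1 [-30.6  30.6]; rim 45 127.1 [-30.6  30.6]; rim 55 127.0 [-30.6  30.6]; rim 65 126.0 [-29.8  29.7];
```

Level now, toe tip at about 69 mm with the keeper edge at about 73. Lowering.

```bash

python3 -m crank '[[[0,0,0.5],[0,0,0]],[[0,0,0.3],[0,0,0]],[[0,0,0],[0,0,0]]]' 
python3 -m crank '[[[0,0,0.1],[0,0,0]],[[0,0,0],[0,0,0]]]' 
python3 -m crank '[[[0,0,0.1],[0,0,0]],[[0,0,0],[0,0,0]]]' 
python3 -m crank '[[[0,0,0.1],[0,0,0]],[[0,0,0],[0,0,0]]]' 
python3 -c "
from h import *
inhand('w11')"
```

```text
clock: 12.95
tcp_pos: [0.5239, -0.1416, 0.0588]
orientation: [-3.105, 0.427, 0.072]
contact_force: [-0.5, -0.4, -4.6]
grip_width: 0.0605
gripper_force: 91.1
clock: 13.15
tcp_pos: [0.5244, -0.1419, 0.0584]
orientation: [-3.105, 0.427, 0.07]
contact_force: [0.3, 0.4, -3.7]
grip_width: 0.0603
gripper_force: 91.1
clock: 13.35
tcp_pos: [0.5244, -0.1418, 0.0574]
orientation: [-3.105, 0.427, 0.07]
contact_force: [0.6, 0.7, -3.8]
grip_width: 0.0608
gripper_force: 91.1
clock: 13.55
tcp_pos: [0.5245, -0.1419, 0.057]
orientation: [-3.105, 0.427, 0.069]
contact_force: [-2.1, 1.2, 3.4]
grip_width: 0.0602
gripper_force: 91.9
tcp in heavy [-22.5  -0.3] 0.057
40 59.1; 42 59.1; 44 59.2; 46 59.1; 48 59.4; 50 60.6; 52 66.3; 54 72.9; 56 76.1; 58 64.4; 60 60.0; 62 60.0; 64 60.1; 66 60.1; 68 57.2; 70 35.1; 72 47.5; 74 62.0; 76 67.1; 78 67.0; 80 67.0; 82 67.1; 84 67.0; 86 67.2; 88 67.2; rim 15 116.7 [-30.6  30.7]; rim 25 116.6 [-30.6  30.6]; rim 35 116.8 [-30.7  30.7]; rim 45 116.7 [-30.6  30.6]; rim 55 116.7 [-30.6  30.6];
```

```bash

python3 -m crank '[[[0,0,0],[0,0,0]],[[0,0,0],[0,0,0]],[[0,0,0],[0,0,0]],[[0,0,0],[0,0,0]],[[0,0,0],[0,0,0]]]' 8.5 40
python3 -m crank '[[[0,0,0],[0,0,0]],[[0,0,-1.5],[0,0,0]],[[0,0,-3],[0,0,0]],[[0,0,-3],[0,0.045,0]],[[0,0,-1.5],[0,0,0]]]'
python3 -m crank '[[[0,0,0],[0,0,0]],[[0,0,0],[0,0,0]]]' 0
python3 -c "
from h import *
inhand('w12')
a=np.radians(-15.45)
go(.5463-.128*np.cos(a),-.1476-.128*np.sin(a),.147,344.55)"
```

```text
clock: 14.1
tcp_pos: [0.5244, -0.1419, 0.0565]
orientation: [-3.106, 0.427, 0.07]
contact_force: [-0.3, -0.0, -1.3]
grip_width: 0.0853
gripper_force: 0.0
clock: 14.6
tcp_pos: [0.5278, -0.1436, 0.1493]
orientation: [-3.111, 0.43, -0.005]
contact_force: [-0.1, -0.8, 0.5]
grip_width: 0.0852
gripper_force: 0.0
clock: 14.8
tcp_pos: [0.5277, -0.1422, 0.1462]
orientation: [-3.112, 0.427, 0.001]
contact_force: [-0.4, -0.0, -0.9]
grip_width: 0.0587
gripper_force: 0.0
tcp in heavy [-19.4   0.2] 0.1462
40 59.1; 42 59.3; 44 59.2; 46 59.3; 48 60.0; 50 60.1; 52 65.4; 54 73.2; 56 76.3; 58 68.4; 60 60.0; 62 60.3; 64 60.3; 66 60.1; 68 60.2; 70 35.1; 72 48.8; 74 67.2; 76 67.4; 78 67.0; 80 67.1; 82 67.2; 84 67.1; 86 67.2; 88 67.2; rim 15 116.8 [-30.6  30.5]; rim 25 116.8 [-30.9  30.7]; rim 35 117.0 [-30.7  30.9]; rim 45 116.9 [-31.2  30.5]; rim 55 116.9 [-31.   30.6]; t 14.85 tcp [ 0.5273 -0.1422  0.1457] turn [-0.     0.002 -0.003] shift_new [-10.82   0.02  -0.13] shift_now [-10.82   0.05  -0.12] j [-0.66  0.57  1.12  1.97 -0.62  1.   -1.09]
```

View pics/w12.png

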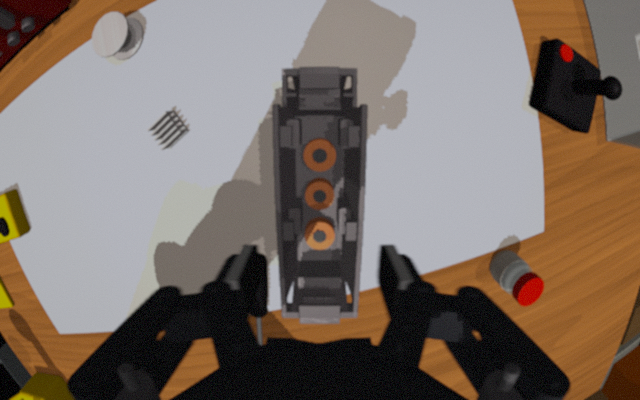

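The tray is released and level on the lugs, in line with the heavy tray, with its toe about 3 mm short of the overhang. Now I'll move behind it with the fingers shut.

```bash

python3 -m crank '[[[-2.7,0,0],[0,0,0]],[[-2.7,0,0],[0,0,0]],[[-2.7,0,0],[0,0,0]],[[-2.7,0,0],[0,0,0]],[[0,0,0],[0,0,0]]]' 0
python3 -m crank '[[[0,0,0],[0,0,0]],[[0,0,0],[0,0,0]]]'
python3 - <<'E'
from h import *
p,d,P,o=wrist("w13");R=Ro.from_rotvec(o["orientation"]).as_matrix();Q=(P-o["tcp_pos"])@R*1000
print(o["grip_width"],o["tcp_pos"],o["joints"].round(2))
a=np.radians(-15.45);go(.5463-.128*np.cos(a),-.1476-.128*np.sin(a),.080,344.55)
k=(d>0)&(abs(Q[...,0])<20)&(abs(Q[...,1])<20)&(Q[...,2]>-80)&(Q[...,2]<10)
A=Q[k];A=A[np.argsort(A[:,2])];print(len(A),A[-5:].round().tolist(),"xmax",np.percentile(A[:,0],99))
c=np.array([.5463,-.1476]);L=np.array([[np.cos(a),np.sin(a)],[-np.sin(a),np.cos(a)]])
H=np.dstack([(P[...,:2]-c)@L.T,P[...,2]])*1000
k=(d>0)&(abs(H[...,1])<14)&(H[...,2]>118)&(H[...,2]<127)&(H[...,0]<-50);B=H[k];print("light keeper",len(B),np.percentile(B,[2,50,98],axis=0).round(1).tolist())
E
```

```text
clock: 15.35
tcp_pos: [0.4193, -0.1122, 0.1447]
orientation: [-3.11, 0.428, 0.009]
contact_force: [0.2, 0.2, 0.5]
grip_width: 0.0
gripper_force: 0.0
clock: 15.55
tcp_pos: [0.4245, -0.1137, 0.1463]
orientation: [3.111, -0.427, 0.0]
contact_force: [-0.0, 0.1, 0.6]
grip_width: -0.0001
gripper_force: 0.0
-5.6644017284699275e-05 [ 0.42447866 -0.11374411  0.14634785] [-0.92  0.4   1.31  2.2  -0.51  0.9  -1.14]
t 15.6 tcp [ 0.4245 -0.1139  0.1464] turn [ 0.001 -0.    -0.003] shift_new [-0.16 -0.    6.64] shift_now [-0.17 -0.01  6.64] j [-0.92  0.4   1.31  2.2  -0.51  0.9  -1.14]
3936 [[12.0, -7.0, -33.0], [12.0, 2.0, -33.0], [12.0, 6.0, -33.0], [12.0, -5.0, -33.0], [12.0, -2.0, -33.0]] xmax 15.214349318286686
light keeper 1208 [[-106.3, -13.4, 121.9], [-97.2, 0.2, 123.2], [-88.6, 13.7, 124.5]]
```

```bash

python3 -m crank '[[[0,0,2],[0,0,0]],[[0,0,2],[0,0,0]],[[0,0,2],[0,0,0]],[[0,0,1.2],[0,0,0]],[[0,0,0],[0,0,0]]]'
python3 -m crank '[[[0.2,0,0],[0,0,0]],[[0.2,0,0],[0,0,0]],[[0,0,0],[0,0,0]]]'
python3 -m crank '[[[0.2,0,0],[0,0,0]],[[0.2,0,0],[0,0,0]],[[0,0,0],[0,0,0]]]'
python3 -m crank '[[[0.2,0,0],[0,0,0]],[[0.2,0,0],[0,0,0]],[[0,0,0],[0,0,0]]]'
python3 -c "
from h import *
inhand('w14')"
```

```text
clock: 16.1
tcp_pos: [0.4231, -0.1141, 0.0732]
orientation: [3.111, -0.429, -0.004]
contact_force: [0.8, -1.5, -0.0]
grip_width: -0.0001
gripper_force: 0.0
clock: 16.4
tcp_pos: [0.4286, -0.1149, 0.075]
orientation: [3.112, -0.427, 0.002]
contact_force: [-0.6, 0.5, -0.7]
grip_width: -0.0003
gripper_force: 0.0
clock: 16.7
tcp_pos: [0.4317, -0.1157, 0.0745]
orientation: [-3.112, 0.427, -0.001]
contact_force: [-0.3, 0.8, -0.8]
grip_width: -0.0001
gripper_force: 0.0
clock: 17.0
tcp_pos: [0.4352, -0.1168, 0.0743]
orientation: [-3.112, 0.428, 0.0]
contact_force: [-1.0, 0.2, -0.8]
grip_width: 0.0001
gripper_force: 0.4
tcp in heavy [-1.153e+02  1.000e-01] 0.0743
rim 15 108.6 [-26.4  26.4];
```

```bash

python3 -m crank '[[[0.2,0,0],[0,0,0]],[[0.2,0,0],[0,0,0]],[[0,0,0],[0,0,0]]]'
python3 -m crank '[[[0.2,0,0],[0,0,0]],[[0.2,0,0],[0,0,0]],[[0,0,0],[0,0,0]]]'
python3 -m crank '[[[0.1,0,0],[0,0,0]],[[0.1,0,0],[0,0,0]],[[0,0,0],[0,0,0]]]'
python3 -m crank '[[[0.1,0,0],[0,0,0]],[[0,0,0],[0,0,0]]]'
python3 - <<'E'
from h import *
o=monitor.get_obs();a=np.radians(-15.45);L=np.array([[np.cos(a),np.sin(a)],[-np.sin(a),np.cos(a)]]);print(L@(o["tcp_pos"][:2]-[.5463,-.1476])*1000,L@o["contact_force"][:2])
E
```

```text
clock: 17.35
tcp_pos: [0.4394, -0.118, 0.0744]
orientation: [3.112, -0.428, 0.001]
contact_force: [-0.9, -0.1, -0.5]
grip_width: 0.0002
gripper_force: 0.3
clock: 17.65
tcp_pos: [0.4434, -0.1192, 0.0744]
orientation: [3.112, -0.428, 0.001]
contact_force: [-0.4, -0.1, -0.6]
grip_width: 0.0002
gripper_force: 0.3
clock: 17.95
tcp_pos: [0.445, -0.1196, 0.0744]
orientation: [3.112, -0.428, 0.0]
contact_force: [-0.6, 0.2, -0.1]
grip_width: 0.0
gripper_force: 0.6
clock: 18.15
tcp_pos: [0.4459, -0.1198, 0.0744]
orientation: [3.112, -0.428, 0.0]
contact_force: [-1.4, 0.4, 0.2]
grip_width: 0.0001
gripper_force: 0.6
[-1.04185880e+02 -1.47656052e-03] [-1.47455913  0.03557937]
```

```bash

python3 -m crank '[[[0.1,0,0],[0,0,0]],[[0,0,0],[0,0,0]]]'
python3 -m crank '[[[0.1,0,0],[0,0,0]],[[0,0,0],[0,0,0]]]'
python3 -m crank '[[[0.1,0,0],[0,0,0]],[[0,0,0],[0,0,0]]]'

```

```text
clock: 18.35
tcp_pos: [0.4469, -0.1201, 0.0744]
orientation: [3.112, -0.428, 0.0]
contact_force: [-1.7, 0.6, 0.7]
grip_width: 0.0002
gripper_force: 0.6
clock: 18.55
tcp_pos: [0.4479, -0.1204, 0.0744]
orientation: [3.112, -0.428, 0.0]
contact_force: [-0.9, 0.9, -0.4]
grip_width: -0.0001
gripper_force: 0.6
clock: 18.75
tcp_pos: [0.4481, -0.1205, 0.0742]
orientation: [-3.112, 0.428, 0.002]
contact_force: [-3.0, 1.1, 3.8]
grip_width: -0.0
gripper_force: 2.0
```

```bash

python3 -m crank '[[[0.05,0,0],[0,0,0]],[[0,0,0],[0,0,0]]]'
python3 -m crank '[[[0.05,0,0],[0,0,0]],[[0,0,0],[0,0,0]]]'
python3 -c "
from h import *
inhand('w15')"

```

```text
clock: 18.95
tcp_pos: [0.4481, -0.1205, 0.0741]
orientation: [-3.112, 0.428, 0.003]
contact_force: [-5.6, 1.5, 2.5]
grip_width: -0.0001
gripper_force: 2.7
clock: 19.15
tcp_pos: [0.4481, -0.1205, 0.074]
orientation: [-3.111, 0.428, 0.004]
contact_force: [-6.3, 1.2, 4.6]
grip_width: 0.0003
gripper_force: 3.3
tcp in heavy [-101.9    0. ] 0.074
rim 15 116.9 [-30.7  30.5]; rim 25 116.5 [-30.6  30.4]; rim 35 93.0 [-23.5  24.3];
```

Force is rising with no further motion, at the expected −102 mm, so the tray is against the stop. I'll back off, go up and verify.

```bash

python3 -m crank '[[[-0.3,0,0],[0,0,0]],[[-0.5,0,0],[0,0,0]],[[0,0,-2],[0,0,0]],[[0,0,-4],[0,0,0]],[[0,0,-4],[0,0,0]]]'
python3 -m crank '[[[3,0,-2],[0,0,0]],[[3,0,0],[0,0,0]],[[3,0,0],[0,0,0]],[[0,0,0],[0,0,0]],[[0,0,0],[0,0,0]]]'
python3 - <<'E'
from h import *
inhand('w16')
p,d,P,o=wrist("w17");a=np.radians(-15.45);L=np.array([[np.cos(a),np.sin(a)],[-np.sin(a),np.cos(a)]])
H=np.dstack([(P[...,:2]-[.5463,-.1476])@L.T,P[...,2]])*1000
k=(d>0)&(abs(H[...,1])<14)&(H[...,2]>120)&(H[...,2]<127)&(H[...,0]<-50);B=H[k];print("light keeper",len(B),np.percentile(B,[2,50,98],axis=0).round(1).tolist() if len(B) else "")
k=(d>0)&(abs(H[...,1])<14)&(H[...,2]>64)&(H[...,2]<70)&(H[...,0]>60);B=H[k];print("heavy keeper",np.percentile(B,[2,50,98],axis=0).round(1).tolist())
cv2.imwrite("pics/w17c.png",cv2.resize(np.clip(p[40:340,180:480,::-1].astype(int)*2,0,255).astype(np.uint8),None,fx=2,fy=2))
E
```

```text
clock: 19.7
tcp_pos: [0.4416, -0.1191, 0.1754]
orientation: [3.111, -0.429, -0.001]
contact_force: [0.7, 0.9, 0.4]
grip_width: -0.0
gripper_force: 0.0
clock: 20.2
tcp_pos: [0.5287, -0.1436, 0.1943]
orientation: [3.111, -0.428, 0.0]
contact_force: [-0.0, -0.0, -0.1]
grip_width: 0.0003
gripper_force: 0.0
tcp in heavy [-18.   -0.8] 0.1943
40 73.4; 42 73.1; 44 73.2; 46 71.3; 48 64.3; 50 58.7; 52 59.1; 54 59.6; 56 59.2; 58 58.9; 60 58.9; 62 59.2; 64 59.1; 66 60.1; 68 64.0; 70 68.2; 72 75.3; 74 75.9; 76 67.5; 78 67.1; 80 67.4; 82 67.2; 84 67.3; 86 67.0; 88 67.1; rim 15 116.9 [-30.6  31.1]; rim 25 116.9 [-30.4  30.8]; rim 35 117.0 [-31.   29.7]; rim 45 116.8 [-30.9  30.4]; rim 55 117.1 [-30.8  30.1]; rim 65 116.9 [-31.6  30.7]; rim 75 117.0 [-30.7  30.7]; light keeper 0 
heavy keeper [[69.1, -13.6, 64.9], [81.6, -0.4, 67.1], [90.4, 13.8, 69.0]]
```

View pics/w17c.png

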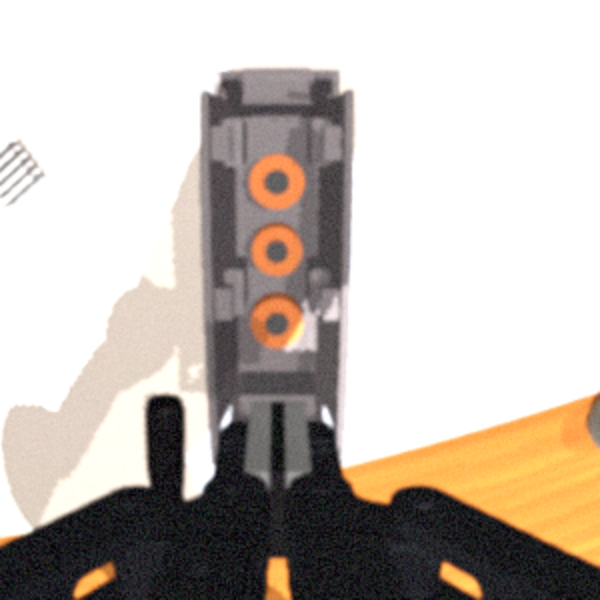

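The front wall moved from 56 to about 73 mm. That puts the toe tip at about 84–85 mm, under the keeper and against the stop. The tray is level, and the heavy tray has not moved.

```bash
python3 -c "
from bench import r
print(r.hand_in())"
```

```text
the job is handed in; nothing more can be done
None
```

The light tray was turned end for end, set on the heavy tray's lugs short of the keeper, released and pushed home against the stop; the heavy tray stayed put, and the job was handed in just after 20 s.

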